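# Set the plate shaker to speed 5 and start it

### The job

With a fingertip and without gripping it, gently push the shaker's long pointer knob clockwise, counting the detent clicks, until it sits in speed 5 (the round dot on its scale is 0 and each tick after it is one more). Only then press the start key beside it fully down with a fingertip and let it go. Leave the timer knob and everything else on the bench as they are.

Things in the scene. Friction and masses are not known exactly. Their poses are not given: they have to be found in the camera images.
- shaker: Fixed microplate shaker, white, 270 (x) by 260 mm (y). Origin: centre of its underside; +x from control deck to plate side, +y left as the deck's user sees it. The grey deck, 55 mm high, is free for 124 mm from the -x edge; behind it the aluminium platform is 79 mm high, with the plate 93 mm. On the deck at x = -85 mm: speed selector y = +60, start key y = -35, timer knob y = -98 mm.
- dial (a joint): Speed selector, rad: 0 at the anticlockwise stop (speed 0, round dot), growing clockwise seen from above, stop at 3.665 (speed 7). Notches every 0.5236 rad: speed n at 0.5236 n, speed 5 at 2.618. Starts at rest in one of speeds 0 to 3. About 2 to 3.5 N pushed 30 mm from the axis takes it out of a notch; past half-way to the next it snaps there by itself and stays.
- dial_axis (a point): On the selector's vertical axis at the knob's top, 30 mm above the deck; +x lies along the pointer wing, outwards, and turns with it. Black knob: skirt of radius 21 mm up to 9 mm above the deck, hub of radius 13 mm, one wing 11 mm thick out to 40 mm from the axis, 8 to 30 mm above the deck. From the shaker's +x the wing points 105 deg anticlockwise at speed 0, 45 deg clockwise at speed 5.
- dial_tip (a point): Top edge of the outer end of the pointer wing, 40 mm from the axis, 30 mm above the deck.
- start (a joint): Start key, a round spring push button, m: 0 when up, 0.006 fully down (about 5 N); it springs back when let go.
- start_top (a point): Centre of the top of the round black start key (radius 16 mm), 22 mm above the deck, in a round collar 48 mm across and 12 mm high, between selector and timer knob; it is pressed straight down.
- timer_mark (a point): Mark on the timer knob's top, 12 mm from its axis: a small plain round knob, radius 14 mm, 17 mm high. Not to be turned.
- plate: loose bystander, leave alone: clear microplate 86 x 128 x 14 mm lying on the shaker's platform; origin under its centre.
- tube_a: loose bystander, leave alone: standing capped tube, 35 mm across, 115 mm high, on the bench beside the shaker's +y side, near the selector; origin under its foot.
- tube_b: loose bystander, leave alone: the same kind of tube beside the shaker's -y side.
- tube_c: loose bystander, leave alone: the same kind of tube, far to the left on the bench.
- tipbox: loose bystander, leave alone: tip box with clear lid, 85 x 122 x 68 mm, right of the shaker; origin under its centre.
- rack: loose bystander, leave alone: yellow tube rack 90 x 130 x 43 mm, left of the shaker; origin under its centre.
- pipette: loose bystander, leave alone: white pipette lying on the bench, 240 mm long, right of the shaker.
- bottle: loose bystander, leave alone: amber bottle with cap, 56 mm across, 120 mm high, right of the shaker.

How it is judged:
By the outcome, as a careful person would: the job done as asked, in the order asked, and still so for the second after the job is handed in, with the robot touching nothing.
It also fails if it takes over 64 s, if anything falls off the work surface, if the arm or the gripper's body presses on something with over 40 N, if the wrist force passes 120 N, or if a joint passes its speed limit or range.

### The arm

A 6-joint arm with a two-finger parallel gripper is mounted at the origin on the work surface. World frame = base frame: x ahead of the robot, y to its left, z up, the work surface at z = 0. Lengths are in m, angles in rad, forces in N, time in s.
With the tool pointing down it reaches from about 0.3 to 0.875 m from the base axis. Payload 6.4 kg.
Tool frame: the origin (TCP) lies midway between the tips of the shut fingers; the grasp point (between the pads) lies 19 mm behind it; x points along the fingers, y is the direction in which the jaws open and shut, and the axes are right-handed (so a half turn about x gives the same grasp; the last joint's range is limited). The gripper opens to 85 mm and grips with 20 to 120 N. Pads are 22 mm wide; open, the fingers measure 114 mm over their backs; the gripper's body (76 mm by 85 mm) begins 54 mm behind the grasp point. The pads swing forward as they close: fully open they stand 13 mm farther back than shut.
Start: joints at [0.899, 0.181, 1.607, -0, 1.354, -0.206], TCP at [0.258, 0.514, 0.231] pointing down, gripper open.
Joint ranges: [-2.99, 2.99], [-0.89, 2.07], [0.3, 2.58], [-1.14, 4.28], [0, 2.63], [-3.12, 3.12]. Speed limits (rad/s): [2.57, 2.57, 3.01, 3.14, 3.14, 3.14].

### API

Orientations are given as a unit quaternion [w, x, y, z].
In Python, from bench import ctrl gives the robot as it stands.
- The arm moves only by the tool step_arm, never from a script. Its argument "motion" is a list of rows, each a list of 7 numbers: the shift along the tool's x, y, z in mm, then the turn, a rotation vector about the tool's x, y, z in degrees, then the closure in counts, from 0 (fully open) to 255 (shut). In form: [[tx, ty, tz, rx, ry, rz, hand], ...]. A call has 1 to 10 rows; each row is the pose to reach, as a shift and turn from the pose commanded when the call began, along the tool's axes at that moment; what a row does not reach only later rows make up. A row lasts 1/8 s, in which the tool goes at most 62.5 mm and 10.7 degrees, less where a joint would pass 70% of its speed; a pose out of reach is approached as far as the arm can. A call with a gripper value outside its range is refused whole. The fingers move at their own pace and stop on an object; the grip force is fixed at half the most. Time passes only in rows, so rows that repeat a pose let the fingers close. It gives the time, the measured TCP pose, the force and the opening at its end, in the units of the state.
- ctrl.get_obs(): the state, without advancing time (a new reading comes with each control period).
- ctrl.camera(name): name is "scene" or "top"; returns (picture, depth): 384x512x3 uint8, red, green, blue; 384x512 float32, m along the optical axis (not along the pixel's ray), 0 where there is no reading.
- ctrl.camera_info(name): a dict with "fx", "fy", "cx", "cy" (pixels), "T" (4x4, takes a point from camera to world coordinates). Camera axes: x right, y down, z forward; pixel columns grow to the right and rows downward; lengths in m; the calibration is good to about 2 mm. A picture is of the moment at which its call begins. camera_info takes no time and is no camera call.
- ctrl.hand_in(): hands the job in, once; it reports no verdict.
The state is a dict: "time_s": time; "q": joint angles; "dq": joint speeds; "joint_efforts": joint torques, N m; "eef_pos": TCP position; "eef_rot": TCP orientation; "wrist_force": force on the tool from outside, world axes, zero at the start; "torque": the same for the moment, N m; "opening": opening from 0.0 (shut) to 1.0 (fully open).
Only numpy, scipy, OpenCV 4.12 (cv2) and the standard library are available. Lean on these libraries where they do the work, as an engineer would, in place of code of your own. Each camera call takes 0.05 s, during which the arm holds its last target. There are 200 camera calls.

## Working session

There is one attempt and no reset: what is moved stays moved. The work goes in short steps, Python scripts to look and compute and a tool call to move; the robot and the scene stay as the last step left them, time stands still between calls to the robot, and variables do not carry over. Pictures are saved under pics/ and viewed, about 8 in all and at most 12, crops included, and the job is handed in when it is done.

Besides the shell and the picture viewer there is one more tool, called after ">>>" as a command line: name --pt "numbers of a row" for each row, then --argument value for the rest. step_arm: Moves the arm, as the interface text tells. Its arguments: {"type":"object","properties":{"motion":{"type":"array","items":{"type":"array","items":{"type":"number"}}}},"required":["motion"]}

```bash
mkdir -p pics && cat > h.py <<'E'
import numpy as np, cv2
from bench import ctrl
def snap(name,f):
    p,d=ctrl.camera(name); np.save(f'pics/{f}_d.npy',d); cv2.imwrite(f'pics/{f}.png',p[:,:,::-1]); return p,d
def px2w(name,u,v,z=None,d=None):
    i=ctrl.camera_info(name); r=np.array([(u-i['cx'])/i['fx'],(v-i['cy'])/i['fy'],1]); T=np.array(i['T'])
    if z is not None:
        w=T[:3,:3]@r; d=(z-T[2,3])/w[2]
    return T[:3,:3]@(r*d)+T[:3,3]
E
python3 - <<'E'
from h import *
a,_=snap('top','t0'); 
b,_=snap('scene','s0')
cv2.imwrite('pics/both0.png',cv2.resize(np.vstack([a,b]),None,fx=.78,fy=.78)[:,:,::-1])
print(ctrl.get_obs()); 
for n in('top','scene'): print(ctrl.camera_info(n))
E
```

```text
{'time_s': 0.1, 'q': array([ 8.98674979e-01,  1.81470141e-01,  1.60792611e+00,  1.77864693e-05,
        1.35378207e+00, -2.06295735e-01]), 'dq': array([ 0.00059911, -0.00151372, -0.00255914, -0.00038079, -0.00068879,
       -0.00117731]), 'joint_efforts': array([ 1.66715836e-04, -4.45879519e+01, -3.52236414e+01, -2.23697634e-04,
        4.22129538e-03, -2.19437652e-05]), 'eef_pos': array([0.25792709, 0.513347  , 0.23046358]), 'eef_rot': array([ 0.68776916,  0.16270567,  0.68825705, -0.16371526]), 'wrist_force': array([ 0.8295959 , -0.68578977, -0.11943839]), 'torque': array([-0.00177874,  0.03084109, -0.01093192]), 'opening': 1.0010668521052695}
{'fx': 433.12017368358454, 'fy': 433.12017368358454, 'cx': 255.4400802716808, 'cy': 192.05961826897402, 'T': array([[ 0.02699924, -0.99655809,  0.07837739,  0.41650364],
       [-0.99963039, -0.02666648,  0.00528933,  0.01893814],
       [-0.00318108, -0.07849123, -0.99690973,  1.41639441],
       [ 0.        ,  0.        ,  0.        ,  1.        ]])}
{'fx': 353.437820975403, 'fy': 353.437820975403, 'cx': 258.20030679796565, 'cy': 182.73170783138167, 'T': array([[ 0.22898527,  0.7230001 , -0.65179491,  1.23987043],
       [ 0.97339628, -0.17563369,  0.14714787, -0.1467995 ],
       [-0.00808922, -0.66814943, -0.74398313,  0.87186174],
       [ 0.        ,  0.        ,  0.        ,  1.        ]])}
```

View pics/both0.png

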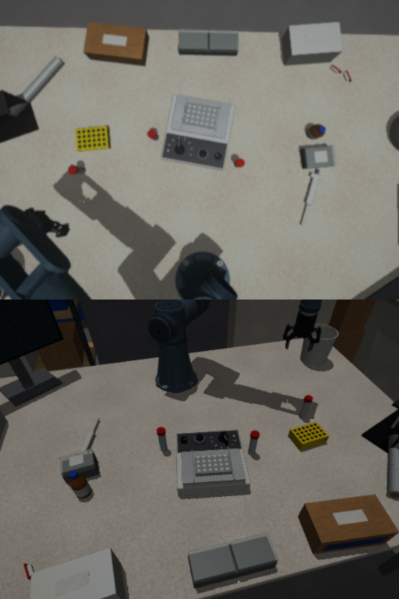

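```bash
python3 - <<'E'
from h import *
a=cv2.imread('pics/t0.png')
c=cv2.resize(a[115:220,190:320],None,fx=6,fy=6,interpolation=cv2.INTER_CUBIC)
c=np.clip(c*1.6,0,255).astype(np.uint8)
cv2.imwrite('pics/c0.png',c[:600]); print(c.shape)
E
```

```text
(630, 780, 3)
```

View pics/c0.png

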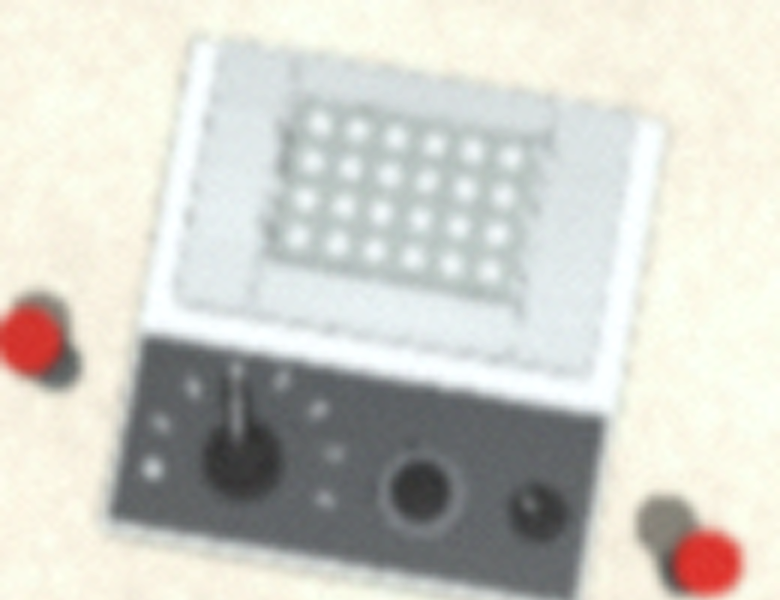

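The wing (hub 241,462 → tip 236,370 in the crop) points at the third tick after the dot, which is speed 3. The key is at (420,490) and the timer at (538,513). Two clicks clockwise are needed.

```bash
python3 - <<'E'
from h import *
f=lambda u,v,z:px2w('top',190+(u+.5)/6-.5,115+(v+.5)/6-.5,z=z)
hub=f(241,462,.085);tip=f(236,378,.085);key=f(420,490,.077);tm=f(538,513,.072)
c=[f(110,520,.055),f(145,335,.055),f(610,412,.055),f(578,598,.055)]
for n,p in zip('hub tip key tim c1 c2 c3 c4'.split(),[hub,tip,key,tm]+c): print(n,p.round(4))
ax=lambda v:np.degrees(np.arctan2(v[1],v[0]))
print('x yaw',ax(c[1]-c[0]),ax(c[2]-c[3]),'y',ax(c[0]-c[3])-90,ax(c[1]-c[2])-90,'ctl y',ax(hub-tm)-90,ax(hub-key)-90, 'wing',ax(tip-hub))
print(np.linalg.norm(hub-key),np.linalg.norm(hub-tm),np.linalg.norm(tip-hub))
# refined fit: controls known layout
L=np.array([[-85,60],[-85,-35],[-85,-98],[-135,130],[-11,130],[-11,-130],[-135,-130]])/1e3
W=np.array([hub,key,tm]+c)[:,:2]
w=np.array([3,3,3,1,1,1,1.])[:,None]; lc=(L*w).sum(0)/w.sum();wc=(W*w).sum(0)/w.sum()
H=((L-lc)*w).T@(W-wc);th=np.arctan2(H[0,1]-H[1,0],H[0,0]+H[1,1])
R=np.array([[np.cos(th),-np.sin(th)],[np.sin(th),np.cos(th)]])
o=wc-R@lc;print('fit yaw',np.degrees(th),'o',o);print(((W-(L@R.T+o))*1e3).round(1))
print('fit pts',(L@R.T+o).round(4)[:3])
# depth check
d=np.load('pics/t0_d.npy')
for n,u,v in(('hub',241,462),('key',420,490),('tube',30,340),('deck',350,540)):
    U,V=190+u/6,115+v/6; print(n,px2w('top',U,V,d=d[int(round(V)),int(round(U))]).round(4))
from scipy.spatial.transform import Rotation as Ro
q=ctrl.get_obs()['eef_rot'];print(Ro.from_quat(np.roll(q,-1)).as_matrix().round(3))
E
```

```text
hub [0.5205 0.1053 0.085 ]
tip [0.5639 0.1092 0.085 ]
key [0.5091 0.0129 0.077 ]
tim [ 0.4992 -0.0486  0.072 ]
c1 [0.4905 0.175  0.055 ]
c2 [0.5887 0.16   0.055 ]
c3 [ 0.5545 -0.0861  0.055 ]
c4 [ 0.4562 -0.0714  0.055 ]
x yaw -8.677819466969448 -8.528643906589341 y -7.92192620470685 -7.928690488821019 ctl y -7.905164146119688 -7.036676613649632 wing 5.209192207968284
0.09344015131136918 0.155861846141633 0.04351853835576698
fit yaw -7.921885475951763 o [0.59642393 0.03517221]
[[  0.   -1.1]
 [  1.7   0.6]
 [  0.4   1.6]
 [  9.9  -7.6]
 [-14.7  -5.5]
 [-13.2   6. ]
 [ 11.4   3.6]]
fit pts [[ 0.5205  0.1063]
 [ 0.5074  0.0122]
 [ 0.4987 -0.0502]]
hub [0.519  0.1037 0.0883]
key [0.5084 0.0115 0.0685]
tube [0.5759 0.2105 0.1142]
deck [0.4822 0.0474 0.0532]
[[-0.001  0.449  0.893]
 [-0.001  0.893 -0.449]
 [-1.    -0.002 -0.   ]]
```

>>> step_arm --pt "10 -25 53 0 0 -5 255" --pt "20 -50 106 0 0 0 255" --pt "40 -75 160 -10 0 0 255" --pt "60 -100 213 -16 0 0 255" --pt "60 -125 266 -22 0 0 255" --pt "60 -150 320 -28 0 0 255" --pt "60 -175 373 -34 0 0 255" --pt "60 -196 420 -34 0 0 255" --pt "60 -196 420 -34 0 0 255" --pt "60 -196 420 -34 0 0 255"

```text
time_s: 1.35
eef_pos: [0.5448, 0.1501, 0.1707]
eef_rot: [0.705, -0.045, 0.706, 0.045]
wrist_force: [-0.5, -0.0, 0.9]
opening: -0.002
```

>>> step_arm --pt "30 0 0 0 0 0 255" --pt "60 0 0 0 0 0 255" --pt "85 0 0 0 0 0 255" --pt "100 0 0 0 0 0 255" --pt "100 0 0 0 0 0 255"

```text
time_s: 1.98
eef_pos: [0.5441, 0.1508, 0.0703]
eef_rot: [0.705, -0.046, 0.707, 0.046]
wrist_force: [0.5, -0.1, -0.1]
opening: -0.002
```

```bash
cat >> h.py <<'E'
def two(f,extra=()):
    a,_=snap('top',f+'t');b,_=snap('scene',f+'s')
    A=cv2.resize(a[150:220,200:300],None,fx=5,fy=5,interpolation=cv2.INTER_CUBIC)
    i=ctrl.camera_info('scene');T=np.linalg.inv(np.array(i['T']));p=T@np.array([.52,.08,.08,1]);u=int(i['fx']*p[0]/p[2]+i['cx']);v=int(i['fy']*p[1]/p[2]+i['cy'])
    print('scene crop origin',u-50,v-25)
    B=cv2.resize(b[v-25:v+25,u-50:u+50],None,fx=5,fy=5,interpolation=cv2.INTER_CUBIC)
    c=np.vstack([A,B]);cv2.imwrite(f'pics/{f}.png',np.clip(c*1.7,0,255).astype(np.uint8)[:600,:,::-1])
E
python3 -c "from h import *;two('k1');o=ctrl.get_obs();print(o['eef_pos'],o['wrist_force'])"
```

```text
scene crop origin 228 147
[0.54585755 0.1505491  0.07213015] [-0.69860414 -0.05600523  0.36176026]
```

View pics/k1.png

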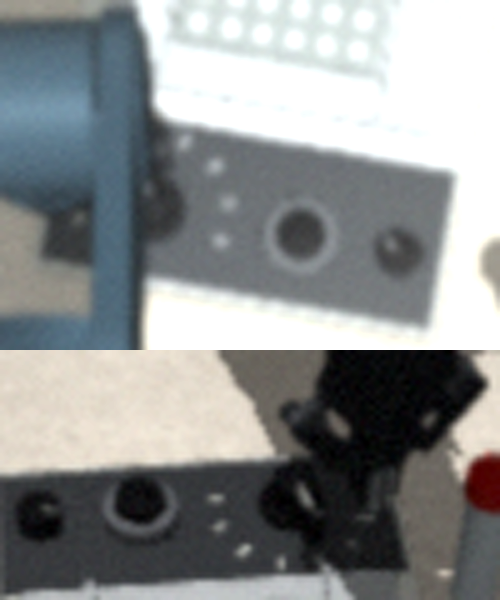

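>>> step_arm --pt "0 -6 0 0 0 0 255" --pt "0 -12 0 0 0 0 255" --pt "0 -14 0 0 0 0 255" --pt "0 -16 0 0 0 0 255" --pt "0 -18 0 0 0 0 255" --pt "0 -18 0 0 0 0 255"

```text
time_s: 2.82
eef_pos: [0.5478, 0.132, 0.0713]
eef_rot: [0.706, -0.045, 0.706, 0.045]
wrist_force: [0.4, 0.8, 0.5]
opening: -0.001
```

>>> step_arm --pt "0 -1 0 0 0 0 255" --pt "0 -2 0 0 0 0 255" --pt "0 -3 0 0 0 0 255" --pt "0 -3 0 0 0 0 255"

```text
time_s: 3.32
eef_pos: [0.5481, 0.1291, 0.0713]
eef_rot: [0.706, -0.045, 0.706, 0.045]
wrist_force: [-0.2, -0.2, 0.1]
opening: -0.002
```

>>> step_arm --pt "0 -1 0 0 0 0 255" --pt "0 -2 0 0 0 0 255" --pt "0 -3 0 0 0 0 255" --pt "0 -3 0 0 0 0 255"

```text
time_s: 3.82
eef_pos: [0.5485, 0.1266, 0.0713]
eef_rot: [0.706, -0.045, 0.706, 0.045]
wrist_force: [0.6, 4.3, 0.5]
opening: -0.001
```

>>> step_arm --pt "0 -1 0 0 0 0 255" --pt "0 -2 0 0 0 0 255" --pt "0 -3 0 0 0 0 255" --pt "0 -3 0 0 0 0 255"

```text
time_s: 4.32
eef_pos: [0.5492, 0.1229, 0.0714]
eef_rot: [0.706, -0.045, 0.705, 0.045]
wrist_force: [2.6, 1.8, -0.2]
opening: -0.001
```

>>> step_arm --pt "0 -0.5 1 5 0 0 255" --pt "0 -1.5 2.4 10 0 0 255" --pt "0 -3 2.9 12.5 0 0 255" --pt "0 -4.4 3.3 15 0 0 255" --pt "0 -5.9 3.7 17.5 0 0 255" --pt "0 -5.9 3.7 17.5 0 0 255"

```text
time_s: 5.08
eef_pos: [0.5531, 0.1172, 0.0712]
eef_rot: [0.704, 0.062, 0.705, -0.063]
wrist_force: [-0.1, -0.7, -0.3]
opening: 0.003
```

```bash
python3 -c "from h import *;two('k2');o=ctrl.get_obs();print(o['eef_pos'],o['wrist_force'])"
```

```text
scene crop origin 228 147
[0.55312657 0.11746668 0.0711833 ] [-0.04076587 -0.28605002 -0.3302514 ]
```

View pics/k2.png

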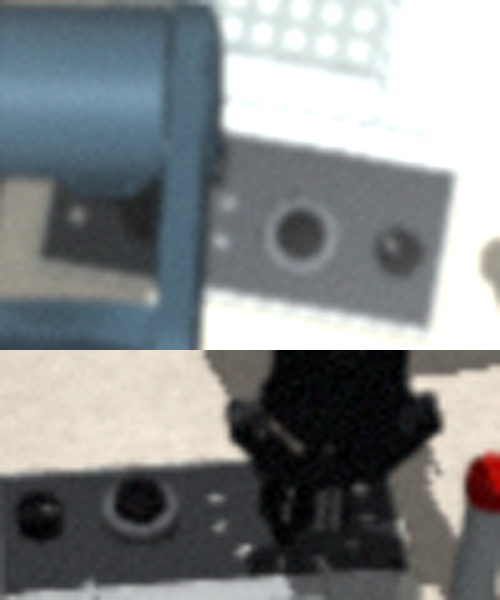

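The force rose to 4.3 N and then dropped to about 0, so that was the first click. The wing has left the fingertip and speed 4 is assumed. Continuing in small steps.

>>> step_arm --pt "0 -2.7 1.5 5 0 0 255" --pt "0 -5.5 2.7 10 0 0 255" --pt "0 -6.9 3.2 12.5 0 0 255" --pt "0 -8.4 3.6 15 0 0 255" --pt "0 -8.4 3.6 15 0 0 255"

```text
time_s: 5.8
eef_pos: [0.5553, 0.1093, 0.0712]
eef_rot: [0.69, 0.154, 0.69, -0.154]
wrist_force: [-0.1, 2.5, -0.1]
opening: -0.004
```

>>> step_arm --pt "0 -1.5 0.7 2.5 0 0 255" --pt "0 -3 1.2 5 0 0 255" --pt "0 -3 1.2 5 0 0 255"

```text
time_s: 6.18
eef_pos: [0.5551, 0.1055, 0.0713]
eef_rot: [0.683, 0.183, 0.683, -0.184]
wrist_force: [0.3, -0.1, -0.2]
opening: 0.001
```

```bash
python3 -c "
from h import *;two('k3');o=ctrl.get_obs();print(o['eef_pos'],o['wrist_force'])
b=cv2.imread('pics/k3s.png')[165:205,258:318];cv2.imwrite('pics/k3c.png',np.clip(cv2.resize(b,None,fx=10,fy=10,interpolation=cv2.INTER_CUBIC)*3.,0,255).astype(np.uint8))"
```

```text
scene crop origin 228 147
[0.55512455 0.10555051 0.07127765] [ 0.87781234 -0.4128426  -0.29181925]
```

View pics/k3c.png

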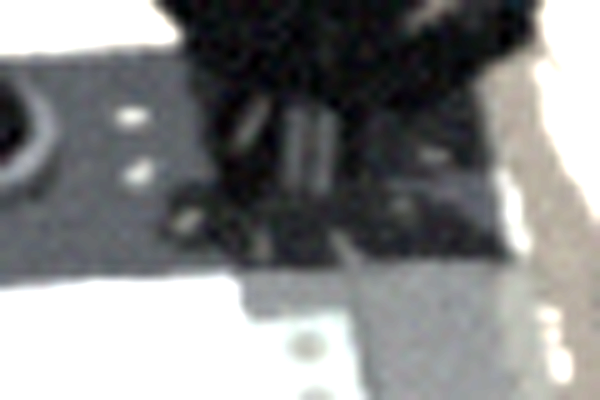

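```bash
python3 - <<'E'
from h import *
i=ctrl.camera_info('scene');T=np.linalg.inv(np.array(i['T']))
def pr(p):
    p=T@np.r_[p,1];return np.array([(i['fx']*p[0]/p[2]+i['cx']-258)*10,(i['fy']*p[1]/p[2]+i['cy']-165)*10]).round(0)
for n in (3,4,4.5,5,6):
    a=np.radians(105-30*n-7.9);u=np.array([np.cos(a),np.sin(a),0])
    c=np.array([.5205,.106,.085]);print(n,pr(c+.012*u),pr(c+.038*u),'tick',pr(c*[1,1,0]+[0,0,.055]+.047*u))
E
```

```text
3 [302.  78.] [336. 137.] tick [342. 223.]
4 [282.  80.] [272. 141.] tick [263. 229.]
4.5 [272.  77.] [240. 134.] tick [225. 220.]
5 [263.  74.] [211. 122.] tick [190. 204.]
6 [250.  62.] [172.  83.] tick [143. 157.]
```

The picture shows the pointer line at (268,100)→(240,145), about 4.5. That is right at the mid-point, so it needs a little more.

>>> step_arm --pt "0 -1 0.4 2 0 0 255" --pt "0 -2 0.8 4 0 0 255" --pt "0 -2 0.8 4 0 0 255"

```text
time_s: 6.65
eef_pos: [0.5548, 0.1034, 0.0713]
eef_rot: [0.676, 0.208, 0.676, -0.208]
wrist_force: [0.6, 0.3, -0.1]
opening: -0.001
```

```bash
python3 -c "
from h import *;two('k4');o=ctrl.get_obs();print(o['eef_pos'],o['wrist_force'])
b=cv2.imread('pics/k4s.png')[165:205,258:318];cv2.imwrite('pics/k4c.png',np.clip(cv2.resize(b,None,fx=10,fy=10,interpolation=cv2.INTER_CUBIC)*3.,0,255).astype(np.uint8))"
```

```text
scene crop origin 228 147
[0.5548505  0.10353695 0.0712892 ] [-0.25593936 -0.39995338  0.2991974 ]
```

View pics/k4c.png

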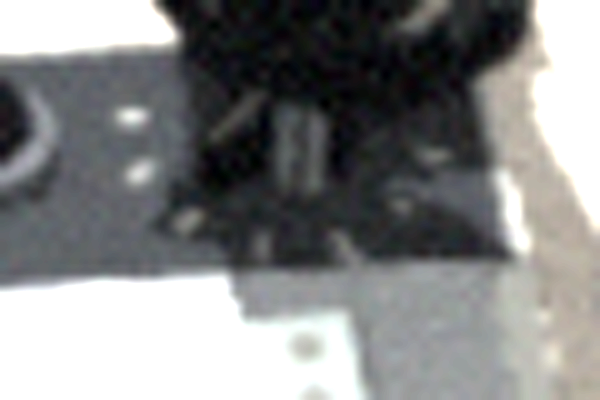

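The pointer line is now at (260,97)→(213,138), slope matching speed 5, and there is no contact force. Backing off and rising.

>>> step_arm --pt "0 8 0 0 0 0 255" --pt "0 15 0 0 0 0 255" --pt "0 18 0 0 0 0 255" --pt "-30 18 0 0 0 0 255" --pt "-70 18 0 0 0 0 255" --pt "-120 18 0 0 0 0 255" --pt "-120 18 0 0 0 0 255"

```text
time_s: 7.62
eef_pos: [0.5681, 0.1188, 0.1964]
eef_rot: [0.679, 0.209, 0.673, -0.207]
wrist_force: [0.4, -0.6, 0.4]
opening: -0.002
```

```bash
python3 - <<'E'
from h import *
two('k5');o=ctrl.get_obs()
from scipy.spatial.transform import Rotation as Ro
R=Ro.from_quat(np.roll(o['eef_rot'],-1)).as_matrix();print(o['eef_pos'],R.round(3))
for k in([.508,.012],): print('key delta tool',1e3*R.T@(np.array(k+[.085])-o['eef_pos']))
b=cv2.imread('pics/k5s.png')[165:205,238:318];cv2.imwrite('pics/k5c.png',np.clip(cv2.resize(b,None,fx=9,fy=9,interpolation=cv2.INTER_CUBIC)*3.,0,255).astype(np.uint8))
E
```

```text
scene crop origin 228 147
[0.56518335 0.11865511 0.19161965] [[ 0.001  0.562  0.827]
 [-0.     0.827 -0.562]
 [-1.     0.001  0.001]]
key delta tool [ 106.56118285 -120.42185298   12.50157047]
```

View pics/k5c.png

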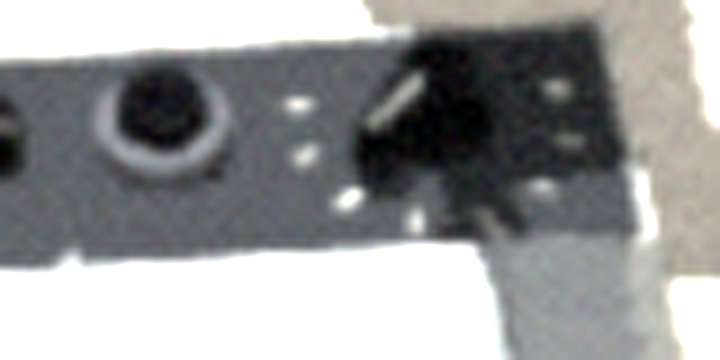

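Seen clear, the wing sits at tick 5 (ticks 7, 6 and 5 at (300,105), (303,155) and (347,198)). Next, the key.

>>> step_arm --pt "0 -40 4 0 0 0 255" --pt "0 -80 8 0 0 0 255" --pt "0 -120 12 0 0 0 255" --pt "0 -120 12 0 0 0 255" --pt "50 -120 12 0 0 0 255" --pt "90 -120 12 0 0 0 255" --pt "104 -120 12 0 0 0 255" --pt "104 -120 12 0 0 0 255" --pt "104 -120 12 0 0 0 255"

```text
time_s: 8.85
eef_pos: [0.5088, 0.0125, 0.0886]
eef_rot: [0.677, 0.208, 0.675, -0.208]
wrist_force: [0.4, 1.1, 0.5]
opening: 0.005
```

>>> step_arm --pt "3 0 0 0 0 0 255" --pt "6 0 0 0 0 0 255" --pt "9 0 0 0 0 0 255" --pt "9 0 0 0 0 0 255"

```text
time_s: 9.35
eef_pos: [0.5073, 0.0125, 0.0781]
eef_rot: [0.676, 0.208, 0.676, -0.208]
wrist_force: [-0.1, -0.5, 0.2]
opening: -0.004
```

>>> step_arm --pt "2 0 0 0 0 0 255" --pt "4 0 0 0 0 0 255" --pt "6 0 0 0 0 0 255" --pt "6 0 0 0 0 0 255"

```text
time_s: 9.85
eef_pos: [0.5076, 0.0124, 0.0724]
eef_rot: [0.676, 0.208, 0.676, -0.208]
wrist_force: [-1.4, 0.1, 4.5]
opening: 0.002
```

>>> step_arm --pt "0.5 0 0 0 0 0 255" --pt "1 0 0 0 0 0 255" --pt "1 0 0 0 0 0 255"

```text
time_s: 10.22
eef_pos: [0.5077, 0.0124, 0.0714]
eef_rot: [0.676, 0.208, 0.676, -0.208]
wrist_force: [-0.4, 0.5, 5.2]
opening: 0.004
```

>>> step_arm --pt "0.5 0 0 0 0 0 255" --pt "1 0 0 0 0 0 255" --pt "1 0 0 0 0 0 255"

```text
time_s: 10.6
eef_pos: [0.5077, 0.0124, 0.0709]
eef_rot: [0.676, 0.208, 0.676, -0.208]
wrist_force: [-3.1, -0.1, 11.0]
opening: 0.0
```

>>> step_arm --pt "0.3 0 0 0 0 0 255" --pt "0.6 0 0 0 0 0 255" --pt "0.6 0 0 0 0 0 255"

```text
time_s: 10.98
eef_pos: [0.5077, 0.0124, 0.0709]
eef_rot: [0.676, 0.208, 0.676, -0.208]
wrist_force: [-5.3, 0.8, 15.3]
opening: 0.003
```

The key is at its hard stop: z stays at 0.0709 while the force rises to 15 N. Releasing and retreating clear.

>>> step_arm --pt "-4 0 0 0 0 0 255" --pt "-10 0 0 0 0 0 255" --pt "-40 0 0 0 0 0 255" --pt "-90 0 0 0 0 0 255" --pt "-140 0 0 0 0 0 255" --pt "-140 50 -50 0 0 0 255" --pt "-140 90 -90 0 0 0 255" --pt "-140 130 -130 0 0 0 255" --pt "-140 160 -160 0 0 0 255" --pt "-140 160 -160 0 0 0 255"

```text
time_s: 12.22
eef_pos: [0.4636, 0.2372, 0.2091]
eef_rot: [0.676, 0.206, 0.677, -0.206]
wrist_force: [-0.3, -0.2, 0.5]
opening: -0.004
```

```bash
python3 - <<'E'
from h import *
a,_=snap('top','f_t');b,_=snap('scene','f_s');print(ctrl.get_obs()['eef_pos'])
A=cv2.resize(a[115:215,190:320],(780,600),interpolation=cv2.INTER_CUBIC)[180:]
B=cv2.resize(b[160:205,228:318],(360,180),interpolation=cv2.INTER_CUBIC)
c=np.zeros((600,780,3),np.uint8);c[:420]=np.clip(A*1.6,0,255);c[420:,:360]=np.clip(B*2.5,0,255)
cv2.imwrite('pics/fin.png',c[:,:,::-1])
E
```

```text
[0.46457094 0.23474203 0.20918067]
```

View pics/fin.png

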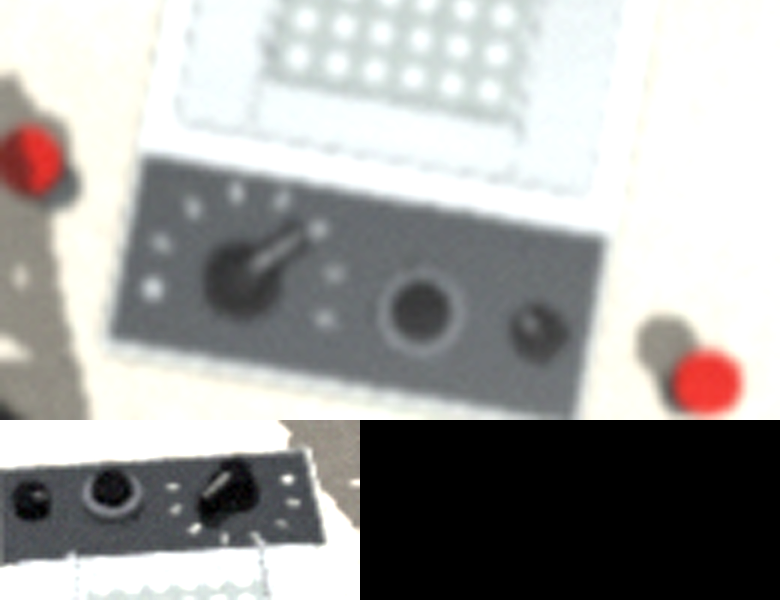

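The pointer aims at the fifth tick after the dot (318,230). The key is up, the timer mark (530,322) is unchanged, and the tubes and plate are in place.

```bash
python3 -c "from bench import ctrl;print(ctrl.hand_in())"
```

```text
the job is handed in; nothing more can be done
None
```

The shaker is set to speed 5 and the start key was then pressed fully down and released. The job is handed in; the last reading, just before that, was about 12.3 s on the robot's clock.

- **Pointer knob:** it started at speed 3. I pushed the wing clockwise with the shut fingertips for two clicks. The highest force I read while pushing was about 4.3 N, and it fell to about zero after each click. I did not picture the knob at rest in speed 4, so the first click rests on that force drop.
- **Start key:** I pressed it only after a clear view showed the knob at speed 5. It reached its hard stop about 6 mm down; the spring alone took about 5 N, and I stopped at about 15 N. Then I let go and moved the arm clear.

In the final pictures, the pointer is on the fifth tick after the dot and the key is up. The timer mark, both neighbouring tubes and the plate look unchanged. I did not look again at the items farther off (rack, tip box, bottle, pipette, tube_c). None of the checks failed. The one disagreement was that the deck corners I read in the image did not match the stated deck size by up to about 15 mm. I therefore relied on the three controls, which agreed to about 2 mm.

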